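# Uncap the index plunger and hold it out

## Task

I want to turn the index plate of the nailing fixture. Lift the loose dust cap off the plunger's knob and gently set it, open end down, into the wide round recess of the wooden holder; then pull the spring plunger up fully to its stop so that its pin is clear of the plate, and finish while still holding it there with the gripper, without letting go. Do not push around the glue bottle, the hammer or the small wooden box.

Things in the scene. Friction and masses are not known exactly. Their poses are not given: they have to be found in the camera images.
- fixture: Nailing fixture, fixed: plywood base 220 x 150 x 18 mm, origin centre of its underside; round aluminium index plate 200 mm across (centre x +30, top at z 34) with a flat wooden workpiece (x +10 to +80, 90 mm wide, top at z 54). Near its -x end a dark steel bridge 50 mm wide (x -105 to -28, top at z 56 mm) carries the upright plunger at x -56, y 0. All mm, fixture frame, z up.
- knob (a point): Point on the plunger's vertical axis inside its knob, 88 mm above the bench at rest; it moves up with it. The knob is a straight black ribbed plastic cylinder, 26 mm across, 36 mm tall, at rest from 66 to 102 mm above the bench. Below it lies a steel flange 48 mm across, top at 60 mm, on the bridge. At the start the cap covers the knob.
- plunger (a joint): Travel of the spring plunger (m): 0 = at rest, pin fully in its hole in the plate; 0.014 = fully up against its stop. It slides straight up, against about 5 N at rest rising to 11 N at the stop, and springs back when let go. The steel pin is 8 mm thick and enters the plate by 8 mm.
- cap: Loose grey plastic dust cap, a plain upside-down cup: 41 mm outer diameter, 54 mm tall, wall 3 mm, top 4 mm thick, about 60 g. It stands open end down over the knob on the flange, its rim 60 mm above the bench, with a few mm of side play. Origin: centre of its open lower rim; z points to its closed top.
- holder: Wooden holder block, 110 x 80 x 30 mm (x, y, z), fixed to the bench, with one wide round recess and two narrow 10 mm holes (not for the cap). Origin: centre of its underside.
- recess (a point): Centre of the floor of the holder's wide round recess, 20 mm above the bench; the recess is 47 mm across and 10 mm deep (its mouth is 30 mm above the bench), open upwards. Its centre is at holder x -18 mm, y 0.
- nailbox: Bystander: small open wooden box, 110 x 80 x 45 mm; origin centre of the underside.
- hammer: Bystander: hammer lying on the bench, 270 mm long along its x axis.
- glue: Bystander: white glue bottle standing on the bench, 54 mm across, 130 mm tall; origin centre of its underside.
Mind the look-alikes: they are no part of the job. There is more than one size of the cap; the job needs the largest. There is more than one size of the holder; the one meant has the size given above.

How it is judged:
On the way, in this order (a step that is already met when the one before it is completed fails the run):
1. the cap is lifted clear of the knob in the gripper (height (world z) of cap above 0.105 m and contact force between the fingers and cap above 0.3 N), for 0.1 s.
2. the cap stands open end down in the wide recess, released (horizontal distance between cap and recess below 0.007 m and z of cap in the frame of recess between -0.004 and 0.004 m and angle between cap's own z axis and vertical below 0.12 rad and contact force between the fingers and cap below 0.1 N and linear speed of cap below 0.03 m/s), for 0.2 s.
3. the plunger is pulled up to its stop by the gripper (value of joint plunger above 0.0115 m and contact force between the fingers and fixture above 2 N), for 0.3 s.
At the end, for the whole second after the job is handed in: The cap stands on the floor of the wide recess (centre within 7 mm, height within 4 mm, tilt under 0.12 rad), at rest and not touched by the fingers; the plunger is still held pulled, at least 11.5 of its 14 mm, by the fingers, which bear on it with more than 2 N (all of step 2 and all of step 3); the arm keeps its last pose, push and grip.
It fails at once if the glue bottle, hammer or small box is pushed more than 30 mm or the bottle is knocked over (distance of any of glue, hammer, nailbox from where it was at the start of the episode above 0.03 m or angle between glue's own z axis and vertical above 0.5 rad).
It fails at once if the cap is dropped (falls freely faster than 0.5 m/s) (linear speed of cap above 0.5 m/s and contact force between the fingers and cap below 0.05 N).
It also fails if it takes over 58 s, if anything falls off the work surface, if the arm or the gripper's body presses on something with over 40 N, if the wrist force passes 120 N, or if a joint passes its speed limit or range.

## Robot

A 6-joint arm with a two-finger parallel gripper is mounted at the origin on the work surface. World frame = base frame: x ahead of the robot, y to its left, z up, the work surface at z = 0. Lengths are in m, angles in rad, forces in N, time in s.
With the tool pointing down it reaches from about 0.375 to 0.975 m from the base axis. Payload 3.8 kg.
Tool frame: the origin (TCP) lies at the very end of the fingers, on their centre line; the grasp point (between the pads) lies 19 mm behind it; z points along the fingers, x is the direction in which the jaws open and shut, and the axes are right-handed (so a half turn about z gives the same grasp; the last joint's range is limited). The gripper opens to 88 mm and grips with 3 to 60 N. Pads are 18 mm wide; open, the fingers measure 123 mm over their backs; the gripper's body (75 mm by 187 mm) begins 45 mm behind the grasp point.
Start: joints at [1.231, 0.264, 1.604, -0, 1.274, -0.037], TCP at [0.201, 0.644, 0.239] pointing down, gripper open.
Joint ranges: [-2.63, 2.63], [-0.94, 2.18], [0.31, 2.57], [-1.31, 4.45], [0, 2.66], [-2.55, 2.55]. Speed limits (rad/s): [2.57, 2.57, 3.14, 3.14, 3.14, 3.14].

## Interface

Orientations are given as a rotation vector (axis times angle).
In Python, from rig import bot gives the robot as it stands.
- The arm moves only by the tool step_arm, never from a script. Its arguments are lists of equal length, an entry for each row: "slide": the shift along the tool's x, y, z in cm, a list of three; "angular": the turn, a rotation vector about the tool's x, y, z in degrees, a list of three; "jaw": the opening in per cent of the stroke, from 0 (shut) to 100 (fully open). In form: {"slide": [[x, y, z], ...], "angular": [[ax, ay, az], ...], "jaw": [jaw, ...]}. A call has 1 to 5 rows; each row is the pose to reach, as a shift and turn from the pose commanded when the call began, along the tool's axes at that moment; what a row does not reach only later rows make up. A row lasts 1/8 s, in which the tool goes at most 62.5 mm and 10.7 degrees, less where a joint would pass 70% of its speed; a pose out of reach is approached as far as the arm can. A call with a gripper value outside its range is refused whole. The fingers move at their own pace and stop on an object; "newtons" is the grip in N (left out, the last holds). Time passes only in rows, so rows that repeat a pose let the fingers close. It gives the time, the measured TCP pose, the force and the opening at its end, in the units of the state.
- bot.get_state(): the state, without advancing time (a new reading comes with each control period).
- bot.read_camera(name): name is "scene" or "top" or "wrist"; returns (picture, depth): 420x560x3 uint8, red, green, blue; 420x560 float32, m along the optical axis (not along the pixel's ray), 0 where there is no reading.
- bot.camera_info(name): a dict with "K" (3x3 intrinsics, pixels), "k1" (the pictures are not rectified: a ray, as slopes to the right and down, at radius r is drawn at 1 + k1 r^2 times it, then the intrinsics apply), "extrinsics" (4x4, takes a point from camera to world coordinates). Camera axes: x right, y up, looking along -z (the intrinsics and any distortion apply to the point x, -y, -z); pixel columns grow to the right and rows downward; lengths in m; the calibration is good to about 2 mm. A picture is of the moment at which its call begins: read the wrist's pose just before it. camera_info takes no time and is no camera call; for the wrist camera it gives the pose at the moment of the call.
- bot.finish_job(): hands the job in, once; it reports no verdict.
The state is a dict: "clock": time; "q": joint angles; "qvel": joint speeds; "joint_torque": joint torques, N m; "position": TCP position; "tcp_rot": TCP orientation; "contact_force": force on the tool from outside, world axes, zero at the start; "ft_torque": the same for the moment, N m; "grip_width": finger opening in m.
Only numpy, scipy, OpenCV 4.12 (cv2) and the standard library are available. Lean on these libraries where they do the work, as an engineer would, in place of code of your own. Each camera call takes 0.05 s, during which the arm holds its last target.

## Working session

There is one attempt and no reset: what is moved stays moved. The work goes in short steps, Python scripts to look and compute and a tool call to move; the robot and the scene stay as the last step left them, time stands still between calls to the robot, and variables do not carry over. Pictures are saved under pics/ and viewed, and the job is handed in when it is done.

Besides the shell and the picture viewer there is one more tool, called after "Call:" by a JSON object that holds its "fn" and its "kwargs". step_arm: Moves the arm, as the interface text tells. Its arguments: {"type":"object","properties":{"slide":{"type":"array","items":{"type":"array","items":{"type":"number"}}},"angular":{"type":"array","items":{"type":"array","items":{"type":"number"}}},"jaw":{"type":"array","items":{"type":"number"}},"newtons":{"type":"number"}},"required":["slide","angular","jaw"]}

```bash
mkdir -p pics; ls; python3 - <<'E'
from rig import bot
import cv2,numpy as np
print(bot.get_state())
for n in ("scene","top"):
    p,d=bot.read_camera(n); i=bot.camera_info(n); print(n,i)
    cv2.imwrite(f"pics/{n}0.png",p[:,:,::-1]); np.savez(f"{n}0.npz",p=p,d=d,K=i["K"],k1=i["k1"],E=i["extrinsics"])
E
```

```text
pics
{'clock': 0.0, 'q': array([ 1.23110756e+00,  2.64743539e-01,  1.60532399e+00, -1.48430023e-05,
        1.27373376e+00, -3.68782832e-02]), 'qvel': array([ 1.47151560e-04,  2.37223705e-04,  1.81461378e-03,  5.25279023e-04,
        8.73439021e-05, -1.16128953e-03]), 'joint_torque': array([-1.49772626e-03, -5.02116179e+01, -3.56867838e+01,  7.23514077e-02,
        2.97013123e-02, -1.75324135e-04]), 'position': array([0.20104654, 0.64363048, 0.23742151]), 'tcp_rot': array([ 2.5300677 ,  1.86023625, -0.00285531]), 'contact_force': array([-1.02396422, -0.12327663,  0.33741965]), 'ft_torque': array([-0.04431391, -0.02718842, -0.00838177]), 'grip_width': 0.08842327399484438}
scene {'K': array([[399.93008322,   0.        , 280.0424644 ],
       [  0.        , 399.93008322, 212.99545299],
       [  0.        ,   0.        ,   1.        ]]), 'k1': -0.10190519628566352, 'extrinsics': array([[ 0.8773204 , -0.32118908,  0.35657607,  0.91631107],
       [ 0.47981114,  0.57235116, -0.66497775, -0.6018942 ],
       [ 0.00949686,  0.75448772,  0.65624545,  0.73273251],
       [ 0.        ,  0.        ,  0.        ,  1.        ]])}
top {'K': array([[443.15628455,   0.        , 284.01705671],
       [  0.        , 443.15628455, 207.85167561],
       [  0.        ,   0.        ,   1.        ]]), 'k1': 0.010402205953958812, 'extrinsics': array([[-0.02390363,  0.99429384, -0.10396332,  0.42025468],
       [-0.99945493, -0.02613643, -0.02016756,  0.04420763],
       [-0.02276971,  0.10342458,  0.99437664,  1.25436141],
       [ 0.        ,  0.        ,  0.        ,  1.        ]])}
```

View pics/scene0.png

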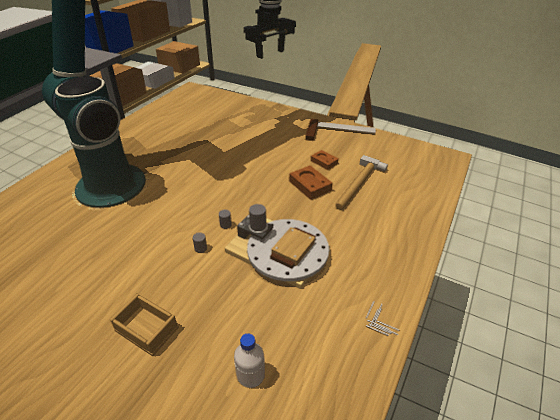

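View pics/top0.png

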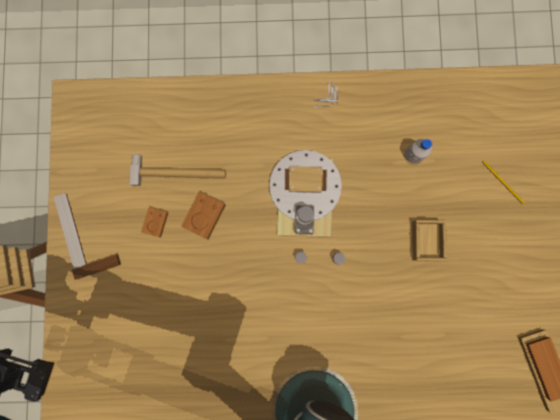

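Scene picture: caps are at (258,218) on the fixture's bridge, and (225,219) and (200,242) loose on the bench. The first is largest and covers the knob, so it is the one meant. The holders are at (310,181), large, and (323,159), small; the large one should be 110x80. Next I'll confirm with enlarged crops and measure.

```bash
cat > h.py <<'E'
import numpy as np,cv2
def cloud(d,K,k1,E):
    v,u=np.mgrid[0:d.shape[0],0:d.shape[1]]
    dist=np.array([k1,0,0,0,0],float)
    n=cv2.undistortPoints(np.stack([u,v],-1).reshape(-1,1,2).astype(np.float64),K,dist).reshape(*d.shape,2)
    c=np.stack([n[...,0]*d,-n[...,1]*d,-d],-1)
    return c@E[:3,:3].T+E[:3,3]
def load(n):
    z=np.load(n); return z["p"],z["d"],cloud(z["d"].astype(float),z["K"],float(z["k1"]),z["E"]),z
def proj(P,K,k1,E):
    c=(np.atleast_2d(P)-E[:3,3])@E[:3,:3]; s=np.stack([c[:,0]/-c[:,2],-c[:,1]/-c[:,2]],1)
    r2=(s**2).sum(1,keepdims=True); s=s*(1+k1*r2); return s@np.diag([K[0,0],K[1,1]])+K[:2,2]
E
python3 - <<'E'
from h import *
ims=[]
for n,(a,b,c,e) in (("top0",(180,270,135,345)),("scene0",(130,290,180,380))):
    p,d,W,z=load(n+".npz")
    im=cv2.resize(p[a:b,c:e,::-1],None,fx=3.8,fy=3.8,interpolation=cv2.INTER_CUBIC); cv2.imwrite(f"pics/{n}_crop.png",im[:600,:800])
for n,boxes in (("top0",{"holder":(185,245,175,230),"small":(200,240,135,172),"cap":(195,240,285,325),"c1":(247,266,292,310),"c2":(247,267,330,348),"box":(210,265,410,450),"plate":(145,225,265,345),"ham":(150,190,125,230),"glue":(130,170,395,440)}),
 ("scene0",{"holder":(160,205,280,340),"small":(145,170,305,342),"cap":(200,240,240,275),"plate":(215,290,240,335)})):
    p,d,W,z=load(n+".npz")
    for k,(a,b,c,e) in boxes.items():
        w=W[a:b,c:e].reshape(-1,3); w=w[d[a:b,c:e].ravel()>0]
        h=w[w[:,2]>0.012]
        if k=="cap": h=w[w[:,2]>.105]
        if k=="holder" or k=="small": h=w[(w[:,2]>.008)]
        hz=np.percentile(h[:,2],[5,50,95]).round(3)
        t=h[h[:,2]>np.percentile(h[:,2],95)-.006]
        r=cv2.minAreaRect((h[:,:2]*1000).astype(np.float32))
        print(n,k,len(h),hz,"rect",np.round(r[0],1),np.round(r[1],1),round(r[2],1),"topmean",t.mean(0).round(4))
E
```

```text
top0 holder 1202 [0.018 0.029 0.034] rect [539.5 288.1] [ 96.  127.1] 60.9 topmean [0.5388 0.2956 0.0315]
top0 small 533 [0.012 0.02  0.024] rect [519.7 434.3] [63.  73.5] 73.6 topmean [0.5235 0.4369 0.0211]
top0 cap 193 [0.11  0.114 0.118] rect [523.9  12.2] [38.7 38.8] 88.2 topmean [0.5244 0.0113 0.1149]
top0 c1 105 [0.039 0.043 0.047] rect [412.9  25.8] [27.3 29.7] 88.4 topmean [0.4122 0.0261 0.0436]
top0 c2 116 [0.033 0.043 0.046] rect [406.8 -77.3] [30.3 30. ] 46.1 topmean [ 0.4064 -0.0779  0.0433]
top0 box 696 [0.013 0.042 0.049] rect [ 450.3 -326.2] [ 81.7 109.8] 88.4 topmean [ 0.4501 -0.3257  0.0458]
top0 plate 4400 [0.019 0.036 0.062] rect [605.2   7.8] [197.8 210.6] 88.9 topmean [0.5631 0.0113 0.0802]
top0 ham 1045 [0.016 0.024 0.029] rect [663.7 368.8] [272.3  88.2] 86.8 topmean [0.6613 0.3977 0.0261]
top0 glue 477 [0.024 0.087 0.131] rect [ 692.2 -301.1] [53.9 46.5] 41.8 topmean [ 0.695  -0.3034  0.1304]
scene0 holder 923 [0.011 0.026 0.03 ] rect [542.2 310. ] [146.8 233.3] 24.0 topmean [0.5411 0.2906 0.0283]
scene0 small 315 [0.01  0.019 0.028] rect [509.7 397.8] [131.7  75.7] 73.4 topmean [0.509  0.3499 0.0282]
scene0 cap 189 [0.107 0.114 0.116] rect [526.2  12.2] [40.  39.4] 43.9 topmean [0.5268 0.0108 0.1141]
scene0 plate 4662 [0.02  0.035 0.063] rect [595.3   4.7] [229.4 201.8] 12.3 topmean [0.5338 0.0019 0.0753]
```

View pics/top0_crop.png

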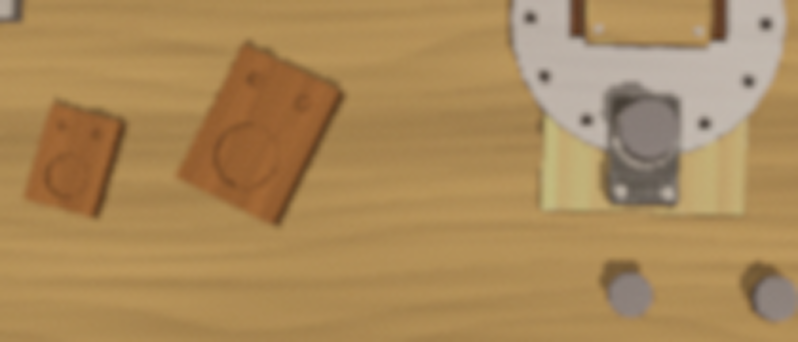

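View pics/scene0_crop.png

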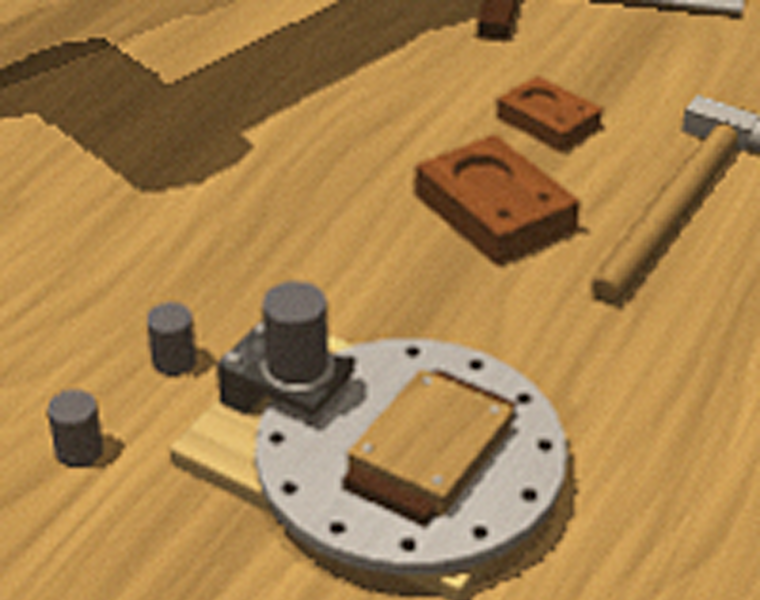

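The enlarged crops confirm both. The cap on the fixture measures about 40 mm, top at 114 mm, while the others are about 29 mm. The holder at top px (203,215) has the large recess near (200,221); the other holder is smaller. Next, measure the recess centre in both views.

```bash
cat >> h.py <<'E'
from scipy.spatial.transform import Rotation as Ro
def to_tool(dw,rot): # world delta m -> tool cm
    return (Ro.from_rotvec(rot).inv().apply(dw)*100)
def ray(px,z,Z):
    n=cv2.undistortPoints(np.array([[px]],float),Z["K"],np.array([float(Z["k1"]),0,0,0,0])).ravel()
    d=Z["E"][:3,:3]@np.array([n[0],-n[1],-1]); o=Z["E"][:3,3]; return o+d*(z-o[2])/d[2]
E
python3 - <<'E'
from h import *
from rig import bot
for n,(a,b,c,e) in (("top0",(185,245,175,230)),("scene0",(160,205,280,340))):
    p,d,W,z=load(n+".npz")
    m=(W[...,2]>0.012)&(W[...,2]<.026); m2=np.zeros_like(m); m2[a:b,c:e]=m[a:b,c:e]
    # floor z~.02
    R=(W[...,2]>0.024)
print(ray((199.7,221.05),.03,load("top0.npz")[3]))
# scene crop: mouth ellipse centre approx
print(ray((180+483/3.8,130+171/3.8),.03,load("scene0.npz")[3]))
s=bot.get_state();R=Ro.from_rotvec(s["tcp_rot"]).as_matrix();print(R.round(3))
print(to_tool(np.array([.50,.20,.25])-s["position"],s["tcp_rot"]))
i=bot.camera_info("wrist");E=i["extrinsics"];print((R.T@(E[:3,3]-s["position"])).round(3),(R.T@E[:3,:3]).round(3),i["K"][0,0])
E
```

```text
[0.51753587 0.30437757 0.03      ]
[0.52188643 0.30320211 0.03      ]
[[ 0.298  0.955 -0.001]
 [ 0.955 -0.298 -0.002]
 [-0.002 -0.    -1.   ]]
[-33.44370309  41.76094097  -1.18251135]
[-0.001 -0.068 -0.146] [[ 1.    -0.001 -0.001]
 [-0.001 -0.964 -0.265]
 [-0.001  0.265 -0.964]] 356.09155998786525
```

Call:
{"fn": "step_arm", "kwargs": {"slide": [[-3, 5.2, 0], [-6, 10.4, 0], [-9, 15.6, 0.5], [-12, 20.8, 1], [-15, 26, 1.5]], "angular": [[0, 0, 0], [0, 0, 0], [0, 0, 0], [0, 0, 0], [0, 0, 0]], "jaw": [100, 100, 100, 100, 100]}}

```text
clock: 0.72
position: [0.4056, 0.4219, 0.2232]
tcp_rot: [2.531, 1.861, -0.001]
contact_force: [-0.1, 0.4, 1.4]
grip_width: 0.0881
```

Call:
{"fn": "step_arm", "kwargs": {"slide": [[-3, 5, 0], [-6, 10, 0], [-8, 14.6, 0], [-8, 14.6, 0]], "angular": [[0, 0, 0], [0, 0, 0], [0, 0, 0], [0, 0, 0]], "jaw": [100, 100, 100, 100]}}

```text
clock: 1.23
position: [0.5222, 0.301, 0.2232]
tcp_rot: [2.535, 1.855, -0.001]
contact_force: [0.1, 0.8, 0.3]
grip_width: 0.0886
```

```bash
cat > look.py <<'E'
import sys
from rig import bot
from h import *
n=sys.argv[1]; cam=sys.argv[2] if len(sys.argv)>2 else "wrist"
i=bot.camera_info(cam); s=bot.get_state()
p,d=bot.read_camera(cam); np.savez(n+".npz",p=p,d=d,K=i["K"],k1=i["k1"],E=i["extrinsics"])
cv2.imwrite(f"pics/{n}.png",p[:,:,::-1]); print(s["clock"],s["position"].round(4),s["tcp_rot"].round(4),s["grip_width"],s["contact_force"].round(2))
E
python3 look.py w1
```

```text
1.225 [0.5222 0.301  0.2232] [ 2.5350e+00  1.8547e+00 -1.0000e-03] 0.08858720912016331 [0.05 0.79 0.28]
```

View pics/w1.png

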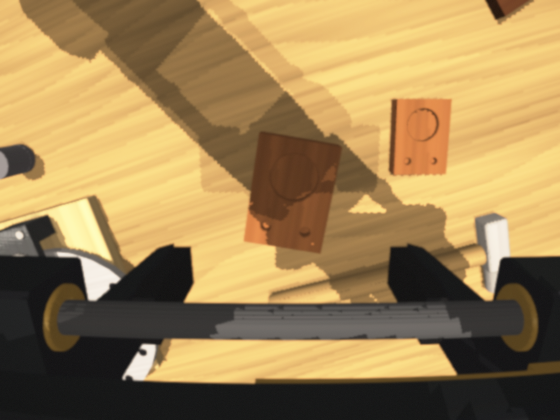

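The wrist picture shows the large holder at (293,190) with its recess near (294,176) and two narrow holes at the lower end; the small holder is at (422,135). Fit the recess from depth.

```bash
python3 - <<'E'
from h import *
p,d,W,z=load("w1.npz")
a,b,c,e=125,255,240,348
w=W[a:b,c:e]
# rotate: holder face depth map
zz=w[...,2]; print(np.percentile(zz,[5,25,50,75,95]).round(4))
top=(zz>.0255)
r=cv2.minAreaRect((w[top][:,:2]*1000).astype(np.float32)); print("holder",r)
fl=(zz>.015)&(zz<.0255)
k,l,st,ce=cv2.connectedComponentsWithStats(fl.astype(np.uint8))
for i in range(1,k):
    if st[i,4]>300: 
        q=w[l==i]; print(st[i],ce[i]+[c,a],q.mean(0).round(4)); print(cv2.minEnclosingCircle((q[:,:2]*1000).astype(np.float32)))
        print(np.linalg.lstsq(np.c_[2*q[:,:2],np.ones(len(q))],(q[:,:2]**2).sum(1),rcond=None)[0])
im=np.clip((zz-.0)/.04*255,0,255).astype(np.uint8)
g=cv2.cvtColor(p[a:b,c:e],cv2.COLOR_RGB2GRAY); g=cv2.convertScaleAbs(g,alpha=2)
cv2.imwrite("pics/w1c.png",cv2.resize(np.hstack([im,g]),None,fx=3.7,fy=3.7,interpolation=cv2.INTER_CUBIC))
E
```

```text
[-0.0012  0.0001  0.0275  0.0297  0.0306]
holder ((525.1141967773438, 302.58197021484375), (80.31220245361328, 136.93910217285156), 62.88140106201172)
[  31   29   48   47 1748] [294.10926773 176.72196796] [0.5218 0.3045 0.0198]
((521.3562622070312, 304.6127624511719), 23.506669998168945)
[ 0.52189619  0.30443279 -0.36477538]
```

View pics/w1c.png

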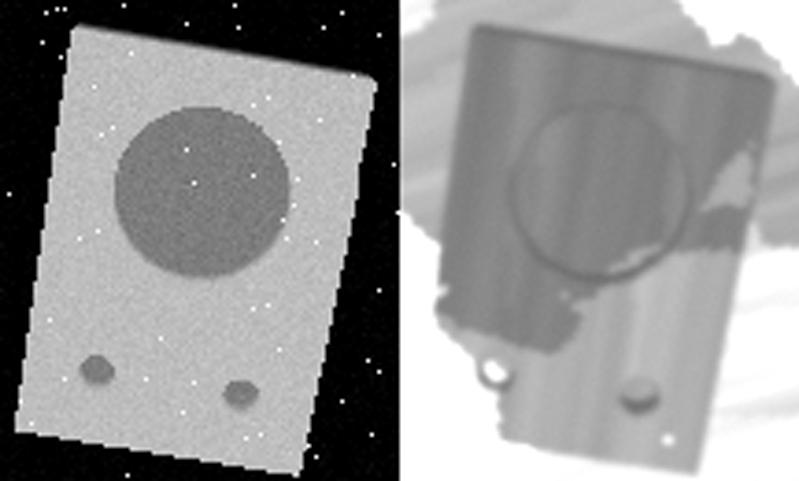

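Recess by wrist: (0.5215, 0.3045). The two fixed cameras gave x 0.5175 and 0.522. Now to the cap.

Call:
{"fn": "step_arm", "kwargs": {"slide": [[-5.5, 1.8, 0], [-11, 3.6, 0], [-16.5, 5.4, 0], [-22, 7.2, 0], [-27.5, 8.9, 0]], "angular": [[0, 0, 0], [0, 0, 0], [0, 0, 0], [0, 0, 0], [0, 0, 0]], "jaw": [100, 100, 100, 100, 100]}}

```text
clock: 1.9
position: [0.5223, 0.0146, 0.2236]
tcp_rot: [-2.529, -1.863, -0.0]
contact_force: [0.7, 1.3, -0.9]
grip_width: 0.088
```

Call:
{"fn": "step_arm", "kwargs": {"slide": [[0, 0, 0], [0, 0, 0]], "angular": [[0, 0, 0], [0, 0, 0]], "jaw": [100, 100]}}

```text
clock: 2.15
position: [0.5228, 0.0159, 0.2236]
tcp_rot: [-2.53, -1.861, -0.0]
contact_force: [-0.7, 0.7, -0.3]
grip_width: 0.0881
```

```bash
python3 look.py w2; python3 - <<'E'
from h import *
from rig import bot
p,d,W,z=load("w2.npz")
q=W.reshape(-1,3); m=(d.ravel()>0)&(q[:,2]>.108)&(q[:,2]<.120)&(np.hypot(q[:,0]-.525,q[:,1]-.012)<.03); q=q[m]
print(len(q),q.mean(0),cv2.minEnclosingCircle((q[:,:2]*1000).astype(np.float32)),cv2.minAreaRect((q[:,:2]*1000).astype(np.float32)))
s=bot.get_state(); print(to_tool(np.array([*q.mean(0)[:2],.082])-s["position"],s["tcp_rot"]))
E
```

```text
2.15 [0.5228 0.0159 0.2236] [-2.5300e+00 -1.8607e+00 -5.0000e-04] 0.08813147779842527 [-0.67  0.71 -0.33]
2260 [0.52486252 0.01200666 0.11355915] ((525.5449829101562, 11.790582656860352), 20.506803512573242) ((525.5377197265625, 11.78851318359375), (40.097938537597656, 39.99313735961914), 38.419742584228516)
[-0.36355976  0.32820509 14.154311  ]
```

View pics/w2.png

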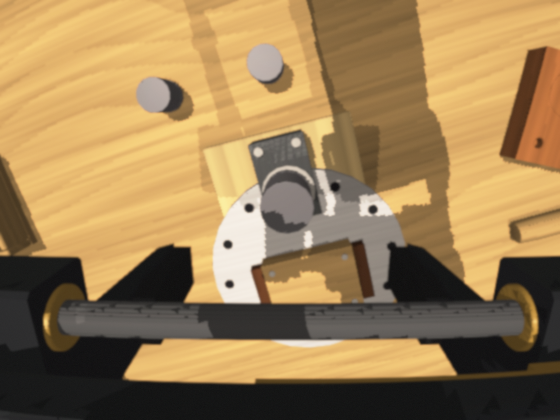

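The cap is at (288,200), standing on the bridge, with its centre at world (0.5254, 0.0118). Descend over it.

Call:
{"fn": "step_arm", "kwargs": {"slide": [[-0.3, 0.4, 2], [-0.3, 0.4, 7], [-0.3, 0.4, 11], [-0.3, 0.4, 14], [-0.3, 0.4, 14.2]], "angular": [[0, 0, 0], [0, 0, 0], [0, 0, 0], [0, 0, 0], [0, 0, 0]], "jaw": [100, 100, 100, 100, 100], "newtons": 12}}

```text
clock: 2.82
position: [0.5236, 0.0127, 0.079]
tcp_rot: [-2.525, -1.862, 0.007]
contact_force: [0.4, -0.2, -0.7]
grip_width: 0.0879
```

Call:
{"fn": "step_arm", "kwargs": {"slide": [[0, 0, 0], [0, 0, 0], [0, 0, 0], [0, 0, 0], [0, 0, 0]], "angular": [[0, 0, 0], [0, 0, 0], [0, 0, 0], [0, 0, 0], [0, 0, 0]], "jaw": [60, 50, 40, 40, 40], "newtons": 12}}

```text
clock: 3.45
position: [0.5263, 0.0105, 0.0821]
tcp_rot: [2.531, 1.86, 0.001]
contact_force: [-0.8, 0.4, 3.2]
grip_width: 0.0407
```

Gripped at 40.7 mm. Lift.

Call:
{"fn": "step_arm", "kwargs": {"slide": [[0, 0, -0.2], [0, 0, -1.5], [0, 0, -3.5], [0, 0, -5.5], [0, 0, -7]], "angular": [[0, 0, 0], [0, 0, 0], [0, 0, 0], [0, 0, 0], [0, 0, 0]], "jaw": [25, 25, 25, 25, 25], "newtons": 15}}

```text
clock: 4.08
position: [0.5266, 0.0105, 0.1535]
tcp_rot: [2.53, 1.86, 0.002]
contact_force: [0.2, 0.0, -0.4]
grip_width: 0.0407
```

Call:
{"fn": "step_arm", "kwargs": {"slide": [[0, 0, -0.5], [0, 0, -0.5]], "angular": [[0, 0, 0], [0, 0, 0]], "jaw": [25, 25]}}

```text
clock: 4.32
position: [0.5262, 0.0106, 0.1569]
tcp_rot: [2.531, 1.861, 0.001]
contact_force: [0.3, 0.1, -0.2]
grip_width: 0.0408
```

```bash
python3 look.py w3; python3 - <<'E'
from h import *
from rig import bot
p,d,W,z=load("w3.npz"); s=bot.get_state()
R=Ro.from_rotvec(s["tcp_rot"]).as_matrix(); q=((W.reshape(-1,3)-s["position"])@R)
m=(d.ravel()>0)&(np.hypot(q[:,0],q[:,1])<.035)&(q[:,2]>-.06)&(q[:,2]<.03)
print(m.sum()); q=q[m]; print(np.percentile(q,[2,50,98],axis=0).round(4))
t=q[(abs(q[:,2]+.032)<.004)];print(len(t),t.mean(0) if len(t) else 0)
if len(t)>20: print(cv2.minEnclosingCircle((t[:,:2]*1000).astype(np.float32)))
E
python3 look.py s3 scene
```

```text
4.325 [0.5262 0.0106 0.1569] [2.5309e+00 1.8608e+00 5.0000e-04] 0.04081230452914874 [ 0.26  0.15 -0.21]
14309
[[-0.0318 -0.0207 -0.0563]
 [-0.0004 -0.0095 -0.0317]
 [ 0.0316  0.0105  0.0119]]
6363 [-0.00055174 -0.00832323 -0.03197315]
((-0.044010162353515625, -10.045351028442383), 33.458499908447266)
4.375 [0.5257 0.0106 0.1563] [-2.5307e+00 -1.8608e+00  9.0000e-04] 0.041021007615848405 [ 0.3  -0.71 -0.06]
```

View pics/w3.png

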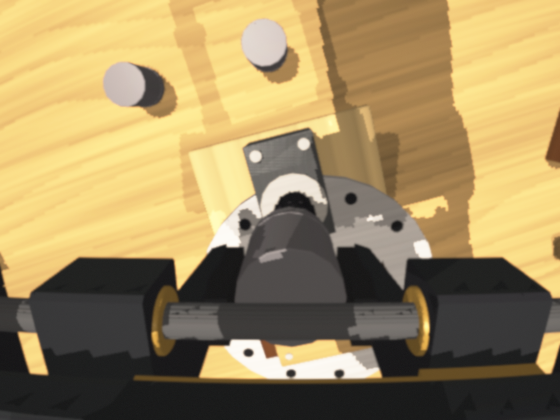

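View pics/s3.png

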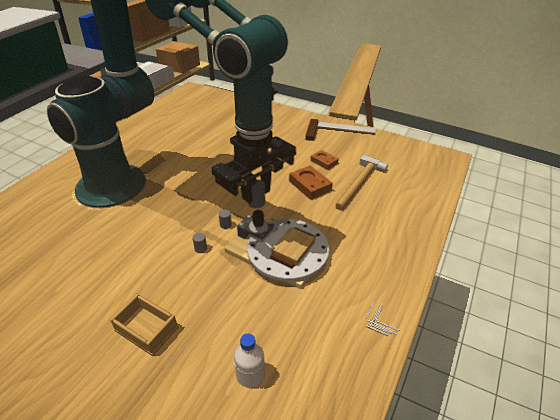

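The cap is in the gripper, (290,260), and the knob is now bare, (295,200). Fit the cap's offset in the tool and the knob's position.

```bash
python3 - <<'E'
from h import *
from scipy.optimize import least_squares
p,d,W,z=load("w3.npz")
pos=np.array([0.5262,0.0106,0.1569]); R=Ro.from_rotvec([2.5309,1.8608,.0005]).as_matrix()
q=((W-pos)@R)
m=(d>0)&(abs(q[...,0])<.015)&(q[...,1]<-.010)&(q[...,1]>-.03)&(q[...,2]>-.030)&(q[...,2]<.022)
t=q[m]; print(len(t))
f=least_squares(lambda c:np.hypot(t[:,0]-c[0],t[:,1]-c[1])-.0205,[0,0],loss="soft_l1",f_scale=.0005)
print("side fit",f.x,np.abs(f.fun).mean())
# tilt: fit by z bins
for a in (-.025,-.01,.005,.015):
    b=t[abs(t[:,2]-a)<.005]
    if len(b)>30:
        f2=least_squares(lambda c:np.hypot(b[:,0]-c[0],b[:,1]-c[1])-.0205,[0,0],loss="soft_l1",f_scale=.0005);print(a,len(b),f2.x)
m=(d>0)&(abs(q[...,2]+.032)<.002)&(np.hypot(q[...,0],q[...,1])<.025); t=q[m]; print("top",np.percentile(t,[0.5,99.5],axis=0), t.mean(0))
w=W.reshape(-1,3)
k=(d.ravel()>0)&(abs(w[:,2]-.102)<.004)&(np.hypot(w[:,0]-.525,w[:,1]-.012)<.025);k=w[k];print("knob",len(k),k.min(0),k.max(0))
ww=(d.ravel()>0)&(abs(w[:,2]-.060)<.0025)&(np.hypot(w[:,0]-.525,w[:,1]-.012)<.04);k=w[ww];print("flange",len(k),k.min(0),k.max(0))
E
```

```text
2736
side fit [-0.00070936 -0.00064758] 0.0001950357712307061
-0.025 785 [-0.00080693 -0.000606  ]
-0.01 550 [-0.00068276 -0.00063202]
0.005 423 [-0.00064632 -0.00062907]
0.015 356 [-0.00066478 -0.00081985]
top [[-0.02256719 -0.02107239 -0.03330139]
 [ 0.02135724  0.01824514 -0.03011565]] [-0.00081648 -0.00822617 -0.03155156]
knob 103 [0.51350354 0.00846258 0.09801367] [0.52285981 0.02505714 0.10256034]
flange 1598 [ 0.48696269 -0.01091242  0.05756847] [0.55106362 0.036235   0.06210845]
```

Call:
{"fn": "step_arm", "kwargs": {"slide": [[4, -1.3, 0], [9, -2.9, 0], [15, -4.9, 0], [21, -6.8, 0], [25, -8.1, 0]], "angular": [[0, 0, 0], [0, 0, 0], [0, 0, 0], [0, 0, 0], [0, 0, 0]], "jaw": [25, 25, 25, 25, 25]}}

```text
clock: 5.05
position: [0.5224, 0.2757, 0.1556]
tcp_rot: [-2.529, -1.863, 0.002]
contact_force: [1.0, -0.4, -0.3]
grip_width: 0.0407
```

Call:
{"fn": "step_arm", "kwargs": {"slide": [[3, -1, 0], [3, -1, 3], [3, -1, 6], [3, -1, 6]], "angular": [[0, 0, 0], [0, 0, 0], [0, 0, 0], [0, 0, 0]], "jaw": [25, 25, 25, 25]}}

```text
clock: 5.55
position: [0.5197, 0.3036, 0.0927]
tcp_rot: [-2.53, -1.861, 0.013]
contact_force: [0.0, 0.3, -0.7]
grip_width: 0.0409
```

```bash
python3 look.py w4; python3 - <<'E'
from h import *
from rig import bot
from scipy.optimize import least_squares
s=bot.get_state(); print(to_tool(np.array([.5224,.3050,.042])-s["position"],s["tcp_rot"]))
p,d,W,z=load("w4.npz"); R=Ro.from_rotvec(s["tcp_rot"]).as_matrix()
q=(W-s["position"])@R
m=(d>0)&(abs(q[...,0])<.015)&(q[...,1]<-.010)&(q[...,1]>-.03)&(q[...,2]>-.030)&(q[...,2]<.020); t=q[m]
f=least_squares(lambda c:np.hypot(t[:,0]-c[0],t[:,1]-c[1])-.0205,[0,0],loss="soft_l1",f_scale=.0005); print("cap",f.x)
# visible rim arc of recess
w=W; h=np.hypot(w[...,0]-.5217,w[...,1]-.3045)
fl=(d>0)&(w[...,2]>.016)&(w[...,2]<.0245)&(h<.03); t=w[fl]; print("floor px",len(t),t.min(0),t.max(0))
E
```

```text
5.55 [0.5197 0.3036 0.0927] [-2.5298 -1.8607  0.0127] 0.04093744223248819 [ 0.05  0.34 -0.74]
[0.12609895 0.10873055 5.27341369]
cap [-0.00180932 -0.00137927]
floor px 1483 [0.49896484 0.28168643 0.01761808] [0.53412566 0.32791143 0.02447918]
```

View pics/w4.png

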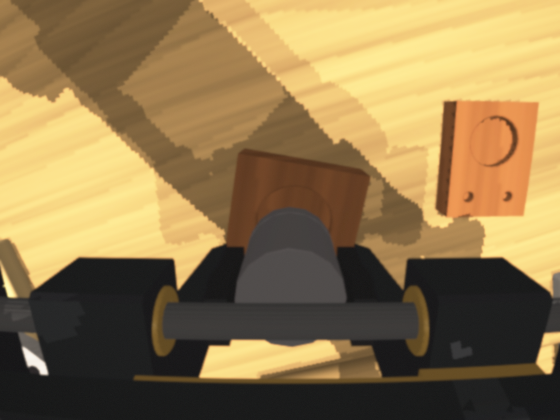

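Call:
{"fn": "step_arm", "kwargs": {"slide": [[0.1, 0.1, 0.8], [0.1, 0.1, 1.6], [0.1, 0.1, 1.6], [0.1, 0.1, 1.6]], "angular": [[0, 0, 0], [0, 0, 0], [0, 0, 0], [0, 0, 0]], "jaw": [25, 25, 25, 25]}}

```text
clock: 6.1
position: [0.5242, 0.3057, 0.081]
tcp_rot: [2.531, 1.861, 0.001]
contact_force: [0.4, -0.3, -0.2]
grip_width: 0.0406
```

```bash
python3 look.py w5; python3 - <<'E'
from h import *
from rig import bot
from scipy.optimize import least_squares
s=bot.get_state(); print(s["position"],to_tool(np.array([.5224,.3050,.042])-s["position"],s["tcp_rot"]))
p,d,W,z=load("w5.npz"); R=Ro.from_rotvec(s["tcp_rot"]).as_matrix()
q=(W-s["position"])@R
m=(d>0)&(abs(q[...,0])<.015)&(q[...,1]<-.010)&(q[...,1]>-.03)&(q[...,2]>-.030)&(q[...,2]<.020); t=q[m]
f=least_squares(lambda c:np.hypot(t[:,0]-c[0],t[:,1]-c[1])-.0205,[0,0],loss="soft_l1",f_scale=.0005); print("cap",f.x, R@[*f.x,0]+s["position"])
w=W[...,:]; h=np.hypot(w[...,0]-.5217,w[...,1]-.3045)
t=w[(d>0)&(w[...,2]>.0165)&(w[...,2]<.0225)&(h<.03)]
# boundary points of the floor: far side from camera in direction -tooly and ±x
hull=cv2.convexHull((t[:,:2]*1000).astype(np.float32)).reshape(-1,2)
u=(hull/1000-[.5217,.3045])@R[:2,:2]; b=hull[u[:,1]<-.002]/1000
f=least_squares(lambda c:np.hypot(b[:,0]-c[0],b[:,1]-c[1])-.0235,[.5217,.3045],loss="soft_l1",f_scale=.0005); print("recess",f.x,len(b),abs(f.fun).mean())
E
```

```text
6.1 [0.5242 0.3057 0.081 ] [2.5312e+00 1.8608e+00 8.0000e-04] 0.0406429376685494 [ 0.37 -0.28 -0.21]
[0.52425166 0.30572438 0.08113115] [-0.12622559 -0.15700161  3.9129811 ]
cap [-0.00075908 -0.00067644] [0.52337957 0.30520167 0.08113047]
recess [0.5224549  0.30390273] 28 0.00019973474075292864
```

Call:
{"fn": "step_arm", "kwargs": {"slide": [[-0.14, -0.11, 0.5], [-0.14, -0.11, 1.3], [-0.14, -0.11, 2], [-0.14, -0.11, 2], [-0.14, -0.11, 2]], "angular": [[0, 0, 0], [0, 0, 0], [0, 0, 0], [0, 0, 0], [0, 0, 0]], "jaw": [25, 25, 25, 25, 25]}}

```text
clock: 6.78
position: [0.5225, 0.3047, 0.0606]
tcp_rot: [-2.531, -1.861, 0.0]
contact_force: [0.3, -0.4, -0.2]
grip_width: 0.0409
```

Call:
{"fn": "step_arm", "kwargs": {"slide": [[0, 0, 0.4], [0, 0, 0.8], [0, 0, 1.2], [0, 0, 1.6], [0, 0, 1.6]], "angular": [[0, 0, 0], [0, 0, 0], [0, 0, 0], [0, 0, 0], [0, 0, 0]], "jaw": [25, 25, 25, 25, 25]}}

```text
clock: 7.4
position: [0.5221, 0.3044, 0.0441]
tcp_rot: [-2.531, -1.861, 0.002]
contact_force: [-0.2, -0.2, -0.1]
grip_width: 0.0408
```

Rim is inside the recess, about 2 mm off the floor, with no contact. Lower slowly.

Call:
{"fn": "step_arm", "kwargs": {"slide": [[0, 0, 0.08], [0, 0, 0.16], [0, 0, 0.2], [0, 0, 0.2]], "angular": [[0, 0, 0], [0, 0, 0], [0, 0, 0], [0, 0, 0]], "jaw": [25, 25, 25, 25]}}

```text
clock: 7.9
position: [0.5225, 0.3046, 0.0427]
tcp_rot: [2.531, 1.861, 0.0]
contact_force: [-0.2, -0.1, -0.3]
grip_width: 0.0409
```

Call:
{"fn": "step_arm", "kwargs": {"slide": [[0, 0, 0.06], [0, 0, 0.12], [0, 0, 0.12]], "angular": [[0, 0, 0], [0, 0, 0], [0, 0, 0]], "jaw": [25, 25, 25]}}

```text
clock: 8.28
position: [0.5227, 0.3047, 0.0421]
tcp_rot: [2.531, 1.861, 0.0]
contact_force: [-1.6, -0.4, 4.7]
grip_width: 0.0408
```

```bash
python3 look.py w6
```

```text
8.275 [0.5227 0.3047 0.0421] [2.5310e+00 1.8609e+00 3.0000e-04] 0.04080119887757246 [-1.57 -0.45  4.66]
```

View pics/w6.png

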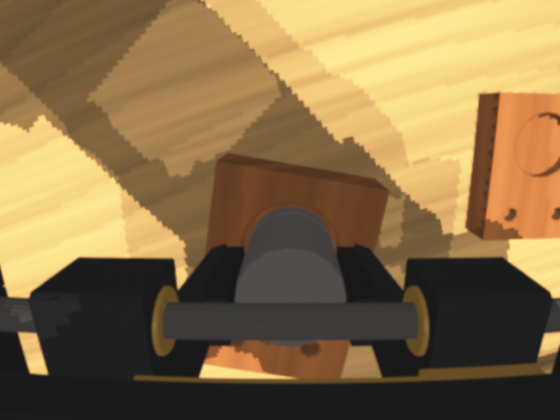

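Contact force is 4.7 N at TCP height 42.1 mm, as expected for the floor. The cap (290,250) sits inside the recess outline, with an even gap along its visible arc. Open slowly.

Call:
{"fn": "step_arm", "kwargs": {"slide": [[0, 0, 0], [0, 0, 0], [0, 0, 0], [0, 0, 0], [0, 0, 0]], "angular": [[0, 0, 0], [0, 0, 0], [0, 0, 0], [0, 0, 0], [0, 0, 0]], "jaw": [48, 55, 75, 95, 95]}}

```text
clock: 8.95
position: [0.5225, 0.3046, 0.0414]
tcp_rot: [2.531, 1.861, -0.0]
contact_force: [-0.1, 0.2, 0.9]
grip_width: 0.0762
```

Call:
{"fn": "step_arm", "kwargs": {"slide": [[0, 0, -1], [0, 0, -4], [0, 0, -8], [0, 0, -12], [0, 0, -12]], "angular": [[0, 0, 0], [0, 0, 0], [0, 0, 0], [0, 0, 0], [0, 0, 0]], "jaw": [95, 95, 95, 95, 95]}}

```text
clock: 9.57
position: [0.5254, 0.3062, 0.167]
tcp_rot: [2.53, 1.86, 0.015]
contact_force: [0.3, -0.5, 0.4]
grip_width: 0.0841
```

```bash
python3 look.py w7; python3 - <<'E'
from h import *
p,d,W,z=load("w7.npz")
q=W.reshape(-1,3); m=(d.ravel()>0)&(q[:,2]>.068)&(q[:,2]<.080)&(np.hypot(q[:,0]-.522,q[:,1]-.304)<.03); q=q[m]
print(len(q),q.mean(0),cv2.minEnclosingCircle((q[:,:2]*1000).astype(np.float32)))
A=np.linalg.lstsq(np.c_[q[:,:2],np.ones(len(q))],q[:,2],rcond=None)[0];print("tilt",A[:2])
E
```

```text
9.575 [0.5254 0.3062 0.167 ] [2.5299 1.8602 0.0146] 0.08407674555522937 [ 0.3  -0.51  0.39]
2597 [0.5207474  0.30479027 0.0735847 ] ((521.4368896484375, 304.4470520019531), 20.43191146850586)
tilt [ 0.01071747 -0.00391018]
```

View pics/w7.png

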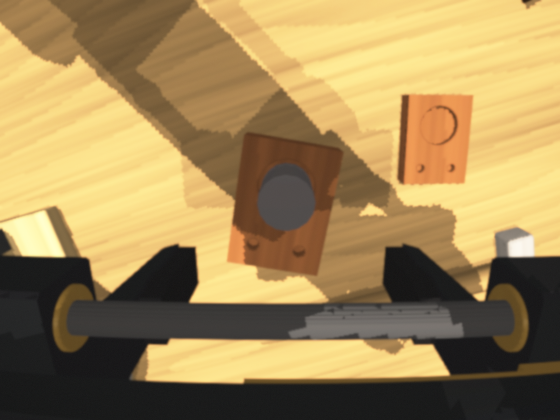

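The cap (287,195) stands in the recess: centre (0.5214, 0.3044), top at 73.6 mm, upright. Now to the knob.

Call:
{"fn": "step_arm", "kwargs": {"slide": [[-5, 1.6, -2], [-10.5, 3.4, -4], [-16, 5.2, -4], [-21.5, 7, -4], [-27, 8.7, -4]], "angular": [[0, 0, 0], [0, 0, 0], [0, 0, 0], [0, 0, 0], [0, 0, 0]], "jaw": [85, 85, 85, 85, 85]}}

```text
clock: 10.25
position: [0.5237, 0.0192, 0.1999]
tcp_rot: [-2.53, -1.86, 0.003]
contact_force: [0.5, -0.3, 0.3]
grip_width: 0.0747
```

Call:
{"fn": "step_arm", "kwargs": {"slide": [[-0.9, 0.2, 0], [-0.9, 0.2, 0], [-0.9, 0.2, 0]], "angular": [[0, 0, 0], [0, 0, 0], [0, 0, 0]], "jaw": [75, 75, 75]}}

```text
clock: 10.62
position: [0.524, 0.0131, 0.2009]
tcp_rot: [-2.529, -1.862, 0.001]
contact_force: [0.9, 0.2, 0.0]
grip_width: 0.066
```

```bash
python3 look.py w8; python3 - <<'E'
from h import *
from rig import bot
s=bot.get_state()
p,d,W,z=load("w8.npz")
q=W.reshape(-1,3); m=(d.ravel()>0)&(q[:,2]>.097)&(q[:,2]<.108)&(np.hypot(q[:,0]-.525,q[:,1]-.012)<.03); q=q[m]
c,r=cv2.minEnclosingCircle((q[:,:2]*1000).astype(np.float32)); print(len(q),q.mean(0),c,r)
print(to_tool(np.array([c[0]/1000,c[1]/1000,.069])-s["position"],s["tcp_rot"]))
E
```

```text
10.625 [0.524  0.0131 0.2009] [-2.5291e+00 -1.8618e+00  8.0000e-04] 0.06601917341208262 [0.92 0.2  0.  ]
968 [0.52555574 0.01300635 0.10142808] (526.4939575195312, 13.24606990814209) 13.330473899841309
[ 0.06962187  0.24015682 13.20622239]
```

View pics/w8.png

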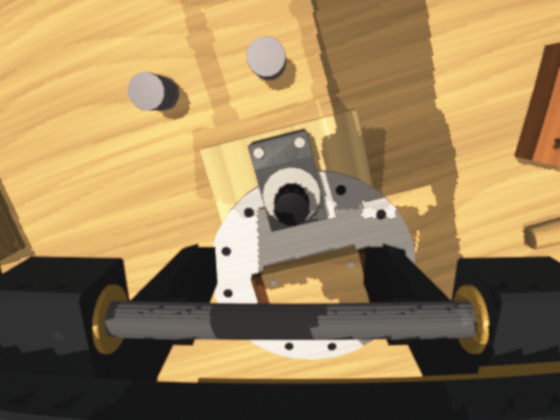

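Knob at (291,204), centre (0.526, 0.013). Descend, slowing at the end so as not to overshoot onto the flange.

Call:
{"fn": "step_arm", "kwargs": {"slide": [[0.1, 0.23, 3], [0.1, 0.23, 7], [0.1, 0.23, 10.5], [0.1, 0.23, 12], [0.1, 0.23, 12.6]], "angular": [[0, 0, 0], [0, 0, 0], [0, 0, 0], [0, 0, 0], [0, 0, 0]], "jaw": [75, 75, 75, 75, 75]}}

```text
clock: 11.3
position: [0.5266, 0.0129, 0.0749]
tcp_rot: [-2.529, -1.862, 0.001]
contact_force: [0.0, 0.8, -0.5]
grip_width: 0.0662
```

Call:
{"fn": "step_arm", "kwargs": {"slide": [[0, 0, 0.4], [0, 0, 0.4]], "angular": [[0, 0, 0], [0, 0, 0]], "jaw": [75, 75]}}

```text
clock: 11.55
position: [0.5276, 0.0122, 0.0725]
tcp_rot: [2.53, 1.861, 0.002]
contact_force: [-0.6, -0.0, -0.8]
grip_width: 0.0658
```

Call:
{"fn": "step_arm", "kwargs": {"slide": [[0, 0, 0], [0, 0, 0], [0, 0, 0], [0, 0, 0], [0, 0, 0]], "angular": [[0, 0, 0], [0, 0, 0], [0, 0, 0], [0, 0, 0], [0, 0, 0]], "jaw": [45, 35, 20, 10, 10], "newtons": 40}}

```text
clock: 12.18
position: [0.5271, 0.0129, 0.0717]
tcp_rot: [-2.531, -1.86, -0.003]
contact_force: [0.9, 5.5, 0.3]
grip_width: 0.0249
```

Call:
{"fn": "step_arm", "kwargs": {"slide": [[0.05, 0, -0.3], [0.05, 0, -0.6], [0.05, 0, -0.9], [0.05, 0, -1.2], [0.05, 0, -1.3]], "angular": [[0, 0, 0], [0, 0, 0], [0, 0, 0], [0, 0, 0], [0, 0, 0]], "jaw": [10, 10, 10, 10, 10], "newtons": 45}}

```text
clock: 12.8
position: [0.527, 0.0129, 0.0835]
tcp_rot: [-2.531, -1.861, -0.001]
contact_force: [5.5, 3.4, -11.5]
grip_width: 0.0243
```

Call:
{"fn": "step_arm", "kwargs": {"slide": [[0, 0, -0.1], [0, 0, -0.15], [0, 0, -0.15]], "angular": [[0, 0, 0], [0, 0, 0], [0, 0, 0]], "jaw": [10, 10, 10]}}

```text
clock: 13.18
position: [0.527, 0.013, 0.0848]
tcp_rot: [-2.531, -1.861, -0.001]
contact_force: [6.2, 4.4, -11.0]
grip_width: 0.0255
```

Call:
{"fn": "step_arm", "kwargs": {"slide": [[0, 0, -0.1], [0, 0, -0.2], [0, 0, -0.2]], "angular": [[0, 0, 0], [0, 0, 0], [0, 0, 0]], "jaw": [10, 10, 10]}}

```text
clock: 13.55
position: [0.527, 0.013, 0.0858]
tcp_rot: [-2.531, -1.861, -0.001]
contact_force: [8.9, 3.3, -17.2]
grip_width: 0.0252
```

```bash
python3 look.py w9;python3 look.py s9 scene; python3 look.py t9 top; python3 - <<'E'
from h import *
a=cv2.imread("pics/s9.png")[130:290,180:380];b=cv2.imread("pics/t9.png")[130:270,135:335]
cv2.imwrite("pics/j9.png",np.hstack([cv2.resize(a,(400,320)),cv2.resize(b,(400,280)) if 0 else cv2.resize(b,(400,320))]))
p,d,W,z=load("t9.npz")
q=W.reshape(-1,3); m=(d.ravel()>0)&(q[:,2]>.068)&(q[:,2]<.080)&(np.hypot(q[:,0]-.520,q[:,1]-.304)<.03); q=q[m]
print(len(q),q.mean(0))
p,d,W,z=load("w9.npz");q=W.reshape(-1,3)
m=(d.ravel()>0)&(q[:,2]>.1)&(q[:,2]<.125)&(np.hypot(q[:,0]-.526,q[:,1]-.013)<.012);q=q[m];print(len(q),np.percentile(q[:,2],[10,50,90,97]) if len(q) else 0)
E
```

```text
13.55 [0.527  0.013  0.0858] [-2.5310e+00 -1.8607e+00 -1.3000e-03] 0.02519315588526048 [  8.86   3.26 -17.18]
13.6 [0.527  0.0129 0.0858] [-2.5310e+00 -1.8607e+00 -1.2000e-03] 0.024610143439081678 [  9.32   3.75 -18.25]
13.65 [0.527  0.013  0.0858] [-2.5310e+00 -1.8607e+00 -1.2000e-03] 0.02512575675153759 [  9.02   3.27 -18.75]
181 [0.52023398 0.3058339  0.07484243]
2024 [0.11446735 0.11556598 0.11632977 0.1166984 ]
```

View pics/w9.png

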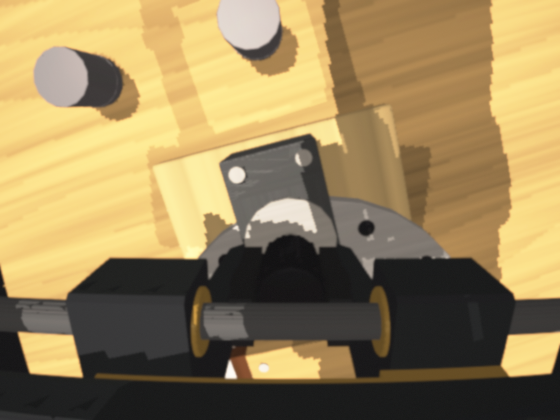

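View pics/j9.png

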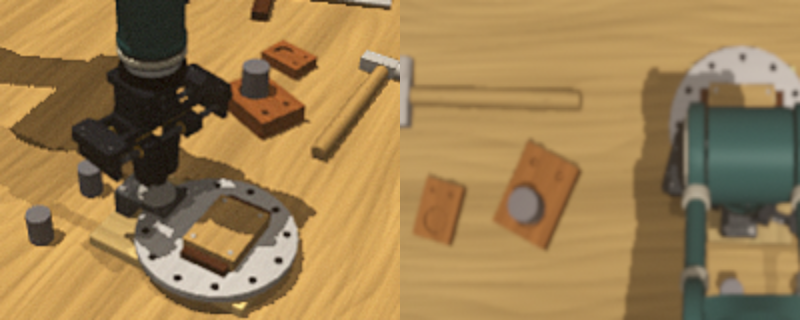

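The knob top has risen from 101.4 to about 115.6 mm, 14 mm. The force has risen to 18 N against the stop. The cap stands undisturbed in the recess. Hold briefly, check for slip, and hand in.

Call:
{"fn": "step_arm", "kwargs": {"slide": [[0, 0, 0], [0, 0, 0], [0, 0, 0], [0, 0, 0], [0, 0, 0]], "angular": [[0, 0, 0], [0, 0, 0], [0, 0, 0], [0, 0, 0], [0, 0, 0]], "jaw": [10, 10, 10, 10, 10]}}

```text
clock: 14.32
position: [0.527, 0.0129, 0.0858]
tcp_rot: [-2.531, -1.861, -0.001]
contact_force: [8.5, 3.7, -17.0]
grip_width: 0.0247
```

```bash
python3 look.py w10; python3 - <<'E'
from h import *
p,d,W,z=load("w10.npz");q=W.reshape(-1,3)
m=(d.ravel()>0)&(q[:,2]>.1)&(q[:,2]<.125)&(np.hypot(q[:,0]-.526,q[:,1]-.013)<.012);q=q[m];h=np.median(q[:,2]);print(len(q),h)
from rig import bot
if h>.1145 and bot.get_state()["contact_force"][2]<-11: print(bot.finish_job())
E
```

```text
14.325 [0.527  0.0129 0.0858] [-2.5310e+00 -1.8607e+00 -1.1000e-03] 0.024687173800106942 [  8.5    3.7  -16.96]
2013 0.11559619290983222
the job is handed in; nothing more can be done
None
```

The cap is in the holder's wide recess, and I handed the job in at about 14.3 s with the gripper still holding the plunger up at its stop.

- **Cap:** I lifted the largest cap off the knob and set it open end down in the wide recess of the 110 x 80 mm holder, then let go. The wrist camera put its centre within about 1 mm of the recess, its top at 73.6 mm and its tilt near 0.01 rad. A later view from the top camera showed it still standing there.
- **Plunger:** The knob top rose from 101.4 to 115.6 mm, which is the full 14 mm. The downward pull on the gripper was about 17 N, more than the 11 N spring, so it is against the stop. Over the last 0.7 s before handing in, nothing slipped at a 45 N grip.
- **Bystanders:** The arm never touched the glue bottle, the hammer or the small box. I did not measure their positions again at the end.

**Disagreements:** The cameras differed by up to 4 mm on the recess's x position. I used the wrist camera, and the cap went in without touching the sides. A sideways force of about 9 N remained on the gripper at the end, so the grip on the knob is slightly off centre.

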